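# Hold the cabinet door at its hinge, knuckles in line for the pin

## Task

The small blue door has come off the grey sample cabinet: lift it out of its wooden rack and offer it up to the cabinet, upright and standing straight out like a door opened to a right angle, with its hinge knuckle between the jamb's two knuckles and all the pin holes in line. Finish while still holding it there in the gripper, hanging free and not resting on or leaning against anything, so that I can drop the pin in. Do not knock it hard against the cabinet, and leave the bottle, jar and pin on the tray undisturbed.

Things in the scene. Friction and masses are not known exactly. Their poses are not given: they have to be found in the camera images.
- door: Loose blue door panel, 110 (x) by 10 (y) by 110 mm (z), about 0.25 kg, upright in the rack's slot, to be pinched at its top edge. Origin: centre of the panel's underside; x points along the panel to its hinge edge. A black pull, 12 mm across, sticks out 13 mm from the +y face, 40 mm to the -x side of centre, 65 mm up.
- door_knuckle (a point): Middle of the bore of the door's one brass knuckle, an upright tube (20 mm outside, 12 mm bore, 36 mm tall, from 37 to 73 mm above the door's underside) on the +x edge: 69 mm in x and 55 mm in z from the door's origin. Same axes as the door.
- door_top (a point): Centre of the door's top edge, 110 mm above its underside; 118 mm above the bench while the door stands in the rack.
- cabinet: Fixed grey cabinet without its door, 150 deep (x), 140 wide (y), 150 mm high, open front facing its own -x. Origin: centre of its underside. A steel jamb block (18 deep, 22 wide, 136 mm tall) on the left (+y) edge of the front bears two brass knuckles (20 mm outside, 12 mm bore) on one upright axis, from 20 to 53 and from 97 to 130 mm above the bench.
- jamb_axis (a point): On the jamb's bore axis, midway between its knuckles, 75 mm up; -107 mm x, +59 mm y from cabinet's origin, same axes. The door's knuckle middle belongs here, in the 44 mm gap (4 mm spare above and below), entered along +x; jamb face 14 mm behind the axis. The door then stretches to -x, x axes parallel, underside 20 mm up. The 7 mm pin allows 4 mm of error.
- rack: Fixed wooden rack, 90 (x) by 94 mm (y from -60 to +34), 43 mm tall, on the left or right of the bench. Origin: underside, below the middle of the slot where the door stands (slot along x, 13 mm wide, ends and top open, floor 8 mm above the bench). An empty second slot lies 27 mm to its -y side.
- tray: Fixed white enamel tray, 150 by 150 mm, 18 mm high, across the bench from the rack. Origin at the centre of its underside.
- amber_bottle: Brown glass bottle, 46 mm across, 100 mm tall, standing on the tray. Leave it alone. Origin at the centre of its underside.
- white_jar: White jar, 48 mm across, 55 mm tall, standing on the tray. Leave it alone. Origin at the centre of its underside.
- hinge_pin: L-shaped steel hinge pin, 7 mm thick, 110 mm long with a 22 mm bent end, lying on the tray. It is not used: leave it alone. Origin under the middle of its long part.
Not all that is in view belongs to the job. Of the things shaped like the door, the blue one is meant.

How it is judged:
By the outcome, as a careful person would: the job done as asked, in the order asked, and still so for the second after the job is handed in, while the arm keeps its last pose, push and grip.
It also fails if it takes over 42 s, if anything falls off the work surface, if the arm or the gripper's body presses on something with over 40 N, if the wrist force passes 120 N, or if a joint passes its speed limit or range.

## Robot

A 6-joint arm with a two-finger parallel gripper is mounted at the origin on the work surface. World frame = base frame: x ahead of the robot, y to its left, z up, the work surface at z = 0. Lengths are in m, angles in degrees, forces in N, time in s.
With the tool pointing down it reaches from about 0.325 to 0.85 m from the base axis. Payload 15.5 kg.
Tool frame: the origin (TCP) lies midway between the tips of the shut fingers; the grasp point (between the pads) lies 19 mm behind it; z points along the fingers, y is the direction in which the jaws open and shut (so a half turn about z gives the same grasp; the last joint's range is limited). The gripper opens to 91 mm and grips with 3 to 60 N. Pads are 32 mm wide; open, the fingers measure 118 mm over their backs; the gripper's body (76 mm by 178 mm) begins 60 mm behind the grasp point.
Start: joints at [-71.247, 28.281, 77.091, -0, 74.628, -5.472], TCP at [0.256, -0.57, 0.214] pointing down, gripper open.
Joint ranges: [-166.48, 166.48], [-47.26, 123.95], [12.59, 153.08], [-70.14, 250.14], [6.76, 159.57], [-176.63, 176.63]. Speed limits (degrees/s): [108.29, 108.29, 147.25, 172.46, 172.46, 172.46].

## Interface

Orientations are given as a 3x3 rotation matrix whose columns are the frame's x, y, z axes.
In Python, from bench import bot gives the robot as it stands.
- The arm moves only by the tool arm_command, never from a script. Its argument "steps" is a list of rows, each a list of 3 entries, a list of its own where there are three numbers: the turn, a rotation vector about the world's x, y, z in degrees, then the shift along the world's x, y, z in mm, then the opening in per cent of the stroke, from 0 (shut) to 100 (fully open). A call has 1 to 5 rows; each row shifts and turns the commanded pose from where the row before left it; what a row does not reach is not made up. A row lasts 1/10 s, in which the tool goes at most 50 mm and 8.59 degrees, less where a joint would pass 70% of its speed; a pose out of reach is approached as far as the arm can. A call is refused whole if a number of a shift passes 50 or a number of a turn 8.59, either way. A call with a gripper value outside its range is refused whole. The fingers move at their own pace and stop on an object; "grip_force" is the grip in N (left out, the last holds). Time passes only in rows, so rows that do not move let the fingers close. It gives the time, the measured TCP pose, the force and the opening at its end, in the units of the state.
- bot.state(): the state, without advancing time (a new reading comes with each control period).
- bot.grab_frame(name): name is "scene" or "top"; returns the picture (400x640x3 uint8, red, green, blue); there is no depth.
- bot.camera_info(name): a dict with "fovy" (degrees; the focal length in pixels is half the picture's height over the tangent of half this angle, whatever the lens; pixels are square), "cx", "cy" (the principal point, pixels), "distortion" ([k1, k2, p1, p2, k3] as OpenCV has them; the pictures are not rectified), "camera_from_world" (4x4, takes a point from world to camera coordinates). Camera axes: x right, y up, looking along -z (the intrinsics and any distortion apply to the point x, -y, -z); pixel columns grow to the right and rows downward; lengths in m; the calibration is good to about 2 mm. A picture is of the moment at which its call begins. camera_info takes no time and is no camera call.
- bot.close_job(): hands the job in, once; it reports no verdict.
Trained networks look in the newest picture that a camera, given by its name, has taken for a name from the list of things; names that differ only in an ending like _2 or _b are one class to them, and where a whole thing is asked for, a point or a joint stands for the part that bears it (a point fixed in the world has none). Each returns a list of dicts, best first, with "conf" (0 to 1); they miss things now and then, are a little off and sometimes report something else, mostly with a low value. They report only what shows in the picture. A call takes as long as a camera call. They do not tell look-alikes from the thing itself.
- bot.boxes_of(camera, query): "extent" ([left, top, right, bottom] in pixels, round what is visible of it).
- bot.silhouettes(camera, query): "region" (400x640 bool, what is visible of it) and "extent" ([left, top, right, bottom] in pixels, round what is visible of it).
- bot.spot_point(camera, query): "location" ([row, column] in pixels: a listed point, or the origin of a listed thing).
The state is a dict: "t": time; "joint_pos": joint angles; "qd": joint speeds; "joint_torque": joint torques, N m; "tool_pos": TCP position; "tcp_rot": TCP orientation; "contact_force": force on the tool from outside, world axes, zero at the start; "moment": the same for the moment, N m; "width": opening from 0.0 (shut) to 1.0 (fully open).
Only numpy, scipy, OpenCV 4.12 (cv2) and the standard library are available. Lean on these libraries where they do the work, as an engineer would, in place of code of your own. Each camera call takes 0.05 s, during which the arm holds its last target. There are 200 camera calls.

## Working session

There is one attempt and no reset: what is moved stays moved. The work goes in short steps, Python scripts to look and compute and a tool call to move; the robot and the scene stay as the last step left them, time stands still between calls to the robot, and variables do not carry over. Pictures are saved under pics/ and viewed, about 8 in all and at most 12, crops included, and the job is handed in when it is done.

Besides the shell and the picture viewer there is one more tool, called after "Emit:" as name([rows], argument=value, ...), one row to a line, values as JSON. arm_command: Moves the arm, as the interface text tells. Its arguments: {"type":"object","properties":{"steps":{"type":"array"},"grip_force":{"type":"number"}},"required":["steps"]}

```bash
ls; mkdir -p pics; python3 - <<'E'
from bench import bot
import cv2,numpy as np
np.set_printoptions(precision=4,suppress=True)
for c in ("scene","top"):
    cv2.imwrite(f"pics/{c}0.png",bot.grab_frame(c)[:,:,::-1])
    i=bot.camera_info(c);print(c,i)
    for q in ("door","door_knuckle","door_top","cabinet","jamb_axis","rack","tray"):
        try:
            print(q,[(np.round(d["location"],1).tolist(),round(d["conf"],2)) for d in bot.spot_point(c,q)][:3])
        except Exception as e: print(q,e)
print(bot.state())
E
```

```text
pics
scene {'fovy': 50.418591111656376, 'cx': 329.90794770409235, 'cy': 193.65613820835287, 'distortion': array([0.0105, 0.    , 0.    , 0.    , 0.    ]), 'camera_from_world': array([[ 0.8018,  0.5973,  0.0209, -0.4668],
       [-0.3512,  0.4427,  0.825 ,  0.0833],
       [ 0.4835, -0.6688,  0.5647, -1.2411],
       [ 0.    ,  0.    ,  0.    ,  1.    ]])}
door [([187.6, 286.5], 0.77), ([181.9, 362.4], 0.75), ([164.5, 326.3], 0.58)]
door_knuckle [([143.5, 299.5], 0.97), ([144.1, 425.7], 0.83), ([162.5, 276.3], 0.76)]
door_top [([136.4, 412.8], 0.93), ([127.6, 324.9], 0.8), ([156.4, 285.7], 0.67)]
cabinet [([306.8, 369.5], 0.69)]
jamb_axis [([143.5, 360.9], 0.72), ([239.4, 343.8], 0.62)]
rack [([182.5, 363.8], 0.71)]
tray [([289.9, 220.1], 0.97)]
top {'fovy': 47.134906454537074, 'cx': 321.0693978166851, 'cy': 195.5482810046677, 'distortion': array([-0.0891,  0.    ,  0.    ,  0.    ,  0.    ]), 'camera_from_world': array([[-0.0303, -0.9995, -0.0068,  0.0734],
       [ 0.9854, -0.031 ,  0.1675, -0.557 ],
       [-0.1677, -0.0016,  0.9858, -1.2108],
       [ 0.    ,  0.    ,  0.    ,  1.
[... 273 characters left out ...]
68.5], 0.67)]
jamb_axis [([164.4, 351.3], 0.72), ([228.6, 241.8], 0.38)]
rack [([223.4, 239.8], 0.87)]
tray [([223.8, 426.5], 0.92), ([223.6, 235.6], 0.61)]
{'t': 0.8, 'joint_pos': array([-71.2481,  28.2786,  77.0918,  -0.0013,  74.6276,  -5.4694]), 'qd': array([ 0.0336,  0.0405,  0.0238,  0.0629, -0.0418, -0.0021]), 'joint_torque': array([  0.0043, -87.8612, -38.2234,   0.0711,   0.0437,  -0.    ]), 'tool_pos': array([ 0.2564, -0.57  ,  0.2139]), 'tcp_rot': array([[ 0.912 ,  0.4103, -0.    ],
       [ 0.4103, -0.912 , -0.    ],
       [-0.    ,  0.    , -1.    ]]), 'contact_force': array([-0.1023,  0.7397, -0.1847]), 'moment': array([-0.    , -0.0237,  0.001 ]), 'width': 1.0056572560868122}
```

View pics/scene0.png

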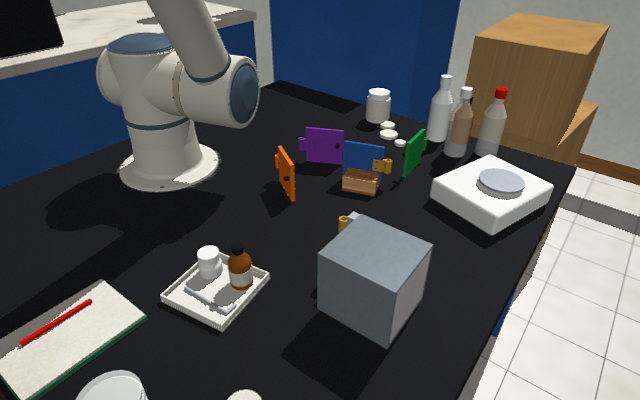

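View pics/top0.png

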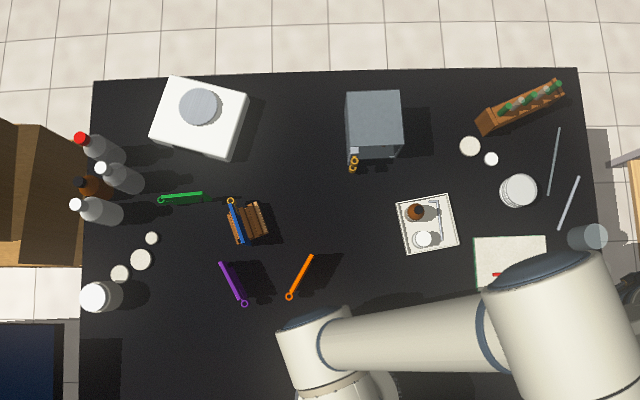

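The pictures show the blue door in the rack: in top its knuckle is at about (col 230, row 200) and its edge runs to (243, 243). In scene it is at about (363, 155). The jamb knuckles are at about (353, 163) in top. The purple, orange and green doors are decoys. I'll zoom in next.

```bash
cat > h.py <<'E'
from bench import bot
import cv2,numpy as np
np.set_printoptions(precision=4,suppress=True)
def cam(c):
    i=bot.camera_info(c); f=200/np.tan(np.radians(i["fovy"]/2))
    K=np.array([[f,0,i["cx"]],[0,f,i["cy"]],[0,0,1.]]); D=np.array(i["distortion"],float)
    T=np.diag([1,-1,-1,1.])@np.array(i["camera_from_world"]); return K,D,T
def proj(c,P):
    K,D,T=cam(c); return cv2.projectPoints(np.asarray(P,float).reshape(-1,1,3),cv2.Rodrigues(T[:3,:3])[0],T[:3,3],K,D)[0].reshape(-1,2)
def ray(c,uv):
    K,D,T=cam(c); n=cv2.undistortPoints(np.array(uv,float).reshape(-1,1,2),K,D).reshape(-1,2)
    R=T[:3,:3]; return -R.T@T[:3,3],np.c_[n,np.ones(len(n))]@R
def atz(c,uv,z):
    o,d=ray(c,uv); return o+d*((z-o[2])/d[:,2])[:,None]
def crop(c,box,k,fn,img=None):
    l,t,r,b=box; im=bot.grab_frame(c) if img is None else img
    im=cv2.resize(im[t:b,l:r],None,fx=k,fy=k,interpolation=cv2.INTER_CUBIC); cv2.imwrite(fn,im[:,:,::-1]); return im
E
python3 - <<'E'
from h import *
import cv2
t=cv2.imread("pics/top0.png");s=cv2.imread("pics/scene0.png")
z=lambda im,l,t,w,h,k:cv2.resize(im[t:t+h,l:l+w],None,fx=k,fy=k,interpolation=cv2.INTER_CUBIC)
a=z(t,215,190,60,60,6);b=z(t,335,80,75,95,4)[:360];b=cv2.copyMakeBorder(b,0,0,0,0,0)
c=z(s,330,130,70,70,4);d=z(s,310,205,60,60,4)
C=np.zeros((600,800,3),np.uint8)
C[:360,:360]=a
b=z(t,335,140,60,40,6);C[:240,370:730]=b
C[250:530,370:650]=c
d=z(s,325,205,40,40,5);C[380:580,0:200]=d
cv2.imwrite("pics/z0.png",C)
# blue mask in both
for n,im in(("top",t),("scene",s)):
    h=cv2.cvtColor(im,cv2.COLOR_BGR2HSV);m=cv2.inRange(h,(100,120,60),(118,255,255))
    box=(215,190,275,250) if n=="top" else (330,130,400,200)
    mm=np.zeros_like(m);l,tt,r,bb=box;mm[tt:bb,l:r]=m[tt:bb,l:r]
    p=np.argwhere(mm)[:,::-1].astype(np.float32);print(n,len(p),cv2.minAreaRect(p),p.min(0),p.max(0))
print("knuckle top at z.081",atz("top",[[230.5,200.5]],.081))
print("jamb knuckle top at .13",atz("top",[[353.5,160],[353.5,164]],.13))
E
```

```text
top 157 ((236.26235961914062, 224.623779296875), (44.936012268066406, 4.561174392700195), 70.25315856933594) [228. 203.] [246. 245.]
scene 1011 ((362.37030029296875, 160.82162475585938), (42.78573226928711, 36.65120315551758), 8.972626686096191) [342. 140.] [384. 182.]
knuckle top at z.081 [[0.5474 0.2989 0.081 ]]
jamb knuckle top at .13 [[ 0.6358 -0.0309  0.13  ]
 [ 0.6252 -0.0305  0.13  ]]
```

View pics/z0.png

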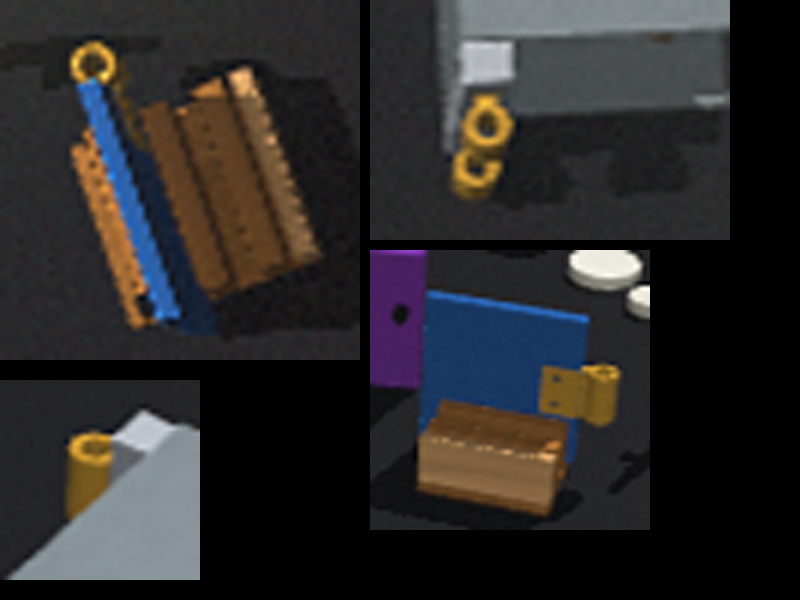

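The crop shows the door knuckle ring at top (229.9, 199.9), door top edge ends at about (229.2, 203.7) and (242.6, 242.6), and the jamb's upper ring at (354, 160). The lower ring is at about (352.3, 168). Next I fit the poses and zoom in on the cabinet.

```bash
python3 - <<'E'
from h import *
from scipy.optimize import least_squares
t=cv2.imread("pics/top0.png");s=cv2.imread("pics/scene0.png")
z=lambda im,l,t,w,h,k:cv2.resize(im[t:t+h,l:l+w],None,fx=k,fy=k,interpolation=cv2.INTER_CUBIC)
C=np.zeros((600,800,3),np.uint8)
C[:400,:350]=z(t,340,84,70,80,5);C[:,360:800]=z(s,315,205,110,150,4)[:,:440]
cv2.imwrite("pics/z1.png",C)
obs=[("top",(229.9,199.9),(.069,0,.073)),("top",(242.6,242.9),(-.055,0,.11)),("top",(229.2,203.6),(.055,0,.11)),
("scene",(389,160),(.069,0,.073)),("scene",(344.3,140.5),(-.055,-.005,.11)),("scene",(384.3,147),(.055,-.005,.11))]
def res(p,full=False):
    x,y,a=p;r=[]
    for c,uv,P in obs:
        P=np.array(P);ca,sa=np.cos(a),np.sin(a)
        w=[x+ca*P[0]-sa*P[1],y+sa*P[0]+ca*P[1],.008+P[2]];r.append(proj(c,w)[0]-uv)
    return np.array(r) if full else np.ravel(r)
o=least_squares(res,[.5,.29,.2]);print(o.x,np.degrees(o.x[2]));print(res(o.x,True))
for q in("top","scene"):
    for n in ("cabinet",):
        d=bot.silhouettes(q,n)
        for e in d:print(q,e["conf"],e["extent"],cv2.approxPolyDP(max(cv2.findContours(e["region"].astype(np.uint8),0,2)[0],key=len),3,True).reshape(-1,2).tolist())
E
```

```text
[0.484  0.2788 0.3259] 18.67020092196991
[[-0.1302 -0.0906]
 [-0.4052 -0.488 ]
 [-0.6178 -1.0563]
 [-0.829  -0.2956]
 [-0.7858  0.0914]
 [-0.3971  0.3503]]
top 0.86 [343.6, 89.7, 403.3, 174.8] [[397, 90], [346, 92], [343, 112], [350, 172], [356, 171], [360, 159], [394, 157], [403, 145]]
scene 0.72 [316.2, 209.8, 430.2, 345.8] [[352, 212], [339, 218], [338, 234], [317, 254], [317, 306], [386, 346], [420, 300], [431, 245]]
scene 0.47 [339.6, 140.7, 391.2, 173.2] [[343, 142], [343, 172], [348, 166], [377, 171], [380, 175], [390, 171], [391, 160], [383, 157], [383, 146]]
```

View pics/z1.png

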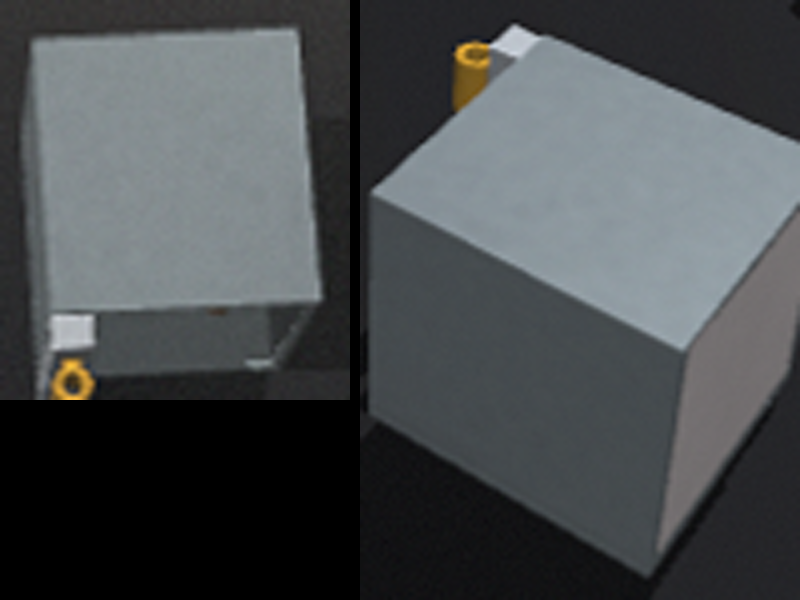

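The cabinet's top-face corners and the jamb rings are clear in both views. In top the corners are near (346, 91), (399, 89), (403, 143) and (349, 145), with the ring at (354, 160). I'll fit the cabinet pose and plan the motion.

```bash
python3 - <<'E'
from h import *
from scipy.optimize import least_squares
k=lambda c,l,t,s:((c[0]+.5)/s-.5+l,(c[1]+.5)/s-.5+t)
T=lambda *c:k(c,340,84,5); S=lambda *c:k((c[0]-360,c[1]),315,205,4)
obs=[("top",T(33,38),(.075,.07,.15)),("top",T(300,29),(.075,-.07,.15)),("top",T(321,299),(-.075,-.07,.15)),("top",T(50,311),(-.075,.07,.15)),
("top",T(73,381),(-.107,.059,.13)),("top",(352.2,167.9),(-.107,.059,.053)),("scene",S(540,37),(-.075,.07,.15)),("scene",S(373,191),(-.075,-.07,.15)),("scene",S(686,350),(.075,-.07,.15)),("scene",S(475,54),(-.107,.059,.13))]
def mk(obs):
  def res(p,full=False):
    x,y,a=p;r=[]
    for c,uv,P in obs:
        ca,sa=np.cos(a),np.sin(a)
        w=[x+ca*P[0]-sa*P[1],y+sa*P[0]+ca*P[1],P[2]];r.append(proj(c,w)[0]-uv)
    return np.array(r) if full else np.ravel(r)
  return res
for sel in (None,"top","scene"):
    o_=[o for o in obs if sel in(None,o[0])]
    r=mk(o_);o=least_squares(r,[.72,-.08,0]);x,y,a=o.x
    print(sel,o.x,np.degrees(a),"jamb",x-.107*np.cos(a)-.059*np.sin(a),y-.107*np.sin(a)+.059*np.cos(a))
    if sel is None:print(r(o.x,True))
def tri(u1,u2):
    o1,d1=ray("top",[u1]);o2,d2=ray("scene",[u2]);A=np.c_[d1[0],-d2[0]];q=np.linalg.lstsq(A,o2-o1,rcond=None)[0]
    return o1+q[0]*d1[0],o2+q[1]*d2[0]
print("jamb ring tri (z .13)",tri(obs[4][1],obs[9][1]))
print("door ring tri (z .081)",tri((229.9,199.9),(389,160)))
E
```

```text
None [ 0.7446 -0.0896  0.0257] 1.4710560133687995 jamb 0.6361094579802481 -0.03332219806761477
[[-0.3063 -0.0258]
 [-0.7913 -0.9055]
 [ 0.204  -0.2105]
 [ 0.1833  0.2989]
 [ 0.218   0.0614]
 [ 0.4138 -1.2341]
 [ 0.8585 -0.9948]
 [-0.7447  0.1595]
 [-0.6875 -0.1115]
 [-0.2586 -0.302 ]]
top [ 0.7435 -0.0899  0.0148] 0.8495504955775224 jamb 0.6356331470068797 -0.032524118024587295
scene [ 0.7452 -0.0896  0.0323] 1.8485127871976108 jamb 0.6363556974532087 -0.03407819454728584
jamb ring tri (z .13) (array([ 0.6365, -0.0328,  0.1291]), array([ 0.6365, -0.0329,  0.1291]))
door ring tri (z .081) (array([0.5493, 0.3008, 0.0796]), array([0.5512, 0.3022, 0.0802]))
```

Emit:
arm_command([
  [[0, 0, -2], [9, 34, 0], 60],
  [[0, 0, -2], [9, 34, 0], 60],
  [[0, 0, -1.5], [9, 34, 0], 60],
  [[0, 0, 0], [9, 34, 0], 60],
  [[0, 0, 0], [9, 34, 0], 60],
])

```text
t: 1.4
tool_pos: [0.3016, -0.3987, 0.214]
tcp_rot: [[0.947, 0.321, 0.0], [0.321, -0.947, -0.0], [0.0, 0.0, -1.0]]
contact_force: [-0.1, -0.1, 0.1]
width: 0.61
```

Emit:
arm_command([
  [[0, 0, 0], [9, 34, 0], 60],
  [[0, 0, 0], [9, 34, 0], 60],
  [[0, 0, 0], [9, 34, 0], 60],
  [[0, 0, 0], [9, 34, 0], 60],
  [[0, 0, 0], [9, 34, 0], 60],
])

```text
t: 1.9
tool_pos: [0.3466, -0.2287, 0.2141]
tcp_rot: [[0.947, 0.321, 0.0], [0.321, -0.947, -0.0], [0.0, 0.0, -1.0]]
contact_force: [0.8, -0.9, -1.2]
width: 0.6
```

Emit:
arm_command([
  [[0, 0, 0], [9, 34, 0], 60],
  [[0, 0, 0], [9, 34, 0], 60],
  [[0, 0, 0], [9, 34, 0], 60],
  [[0, 0, 0], [9, 34, 0], 60],
  [[0, 0, 0], [9, 34, 0], 60],
])

```text
t: 2.4
tool_pos: [0.3917, -0.0586, 0.2141]
tcp_rot: [[0.947, 0.321, 0.001], [0.321, -0.947, -0.0], [0.001, 0.0, -1.0]]
contact_force: [0.6, -0.3, -0.2]
width: 0.597
```

Emit:
arm_command([
  [[0, 0, 0], [9, 34, 0], 60],
  [[0, 0, 0], [9, 34, 0], 60],
  [[0, 0, 0], [9, 34, 0], 60],
  [[0, 0, 0], [9, 34, 0], 60],
  [[0, 0, 0], [9, 34, 0], 60],
])

```text
t: 2.9
tool_pos: [0.4367, 0.1116, 0.2141]
tcp_rot: [[0.947, 0.321, 0.0], [0.321, -0.947, 0.0], [0.0, 0.0, -1.0]]
contact_force: [1.5, -1.4, -0.1]
width: 0.602
```

Emit:
arm_command([
  [[0, 0, 0], [9, 34, 0], 60],
  [[0, 0, 0], [9, 34, 0], 60],
  [[0, 0, 0], [9, 34, 0], 60],
  [[0, 0, 0], [9, 34, 0], 60],
  [[0, 0, 0], [0, 0, 0], 60],
])

```text
t: 3.4
tool_pos: [0.4734, 0.2495, 0.2139]
tcp_rot: [[0.946, 0.323, 0.001], [0.323, -0.946, 0.001], [0.001, -0.001, -1.0]]
contact_force: [-0.4, -0.6, -0.5]
width: 0.6
```

Emit:
arm_command([
  [[0, 0, 0], [10.5, 29.5, 0], 60],
  [[0, 0, 0], [0, 0, -35], 60],
  [[0, 0, 0], [0, 0, -30], 60],
  [[0, 0, 0], [0, 0, 0], 60],
  [[0, 0, 0], [0, 0, 0], 60],
])

```text
t: 3.9
tool_pos: [0.4829, 0.2752, 0.1494]
tcp_rot: [[0.947, 0.321, -0.001], [0.321, -0.947, -0.0], [-0.001, 0.0, -1.0]]
contact_force: [0.6, 0.5, 0.6]
width: 0.6
```

```bash
python3 - <<'E'
from h import *
t=bot.grab_frame("top");s=bot.grab_frame("scene");C=np.zeros((400,800,3),np.uint8)
C[:,:400]=cv2.resize(t[165:265,185:285],(400,400),interpolation=cv2.INTER_CUBIC);C[:,400:]=cv2.resize(s[90:190,310:410],(400,400),interpolation=cv2.INTER_CUBIC)
cv2.imwrite("pics/g0.png",C[:,:,::-1]);print(bot.state()["tool_pos"])
E
```

```text
[0.4838 0.2756 0.1505]
```

View pics/g0.png

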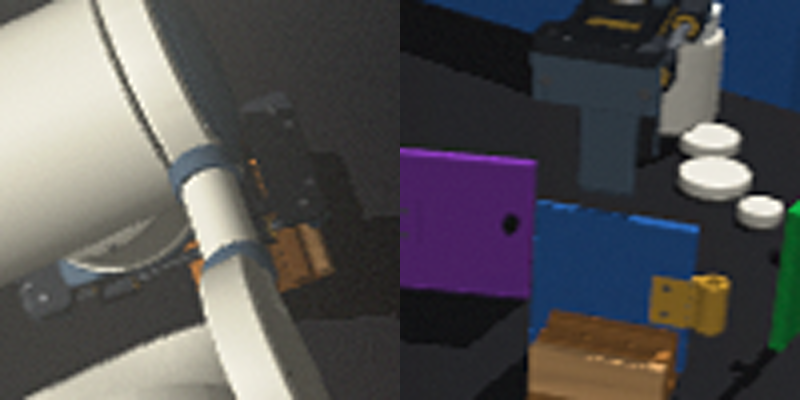

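The gripper is above the door and centred along it: in the crop, the near finger is at column 607 and the door's middle at 615. The arm hides the top view. I'll shift 3 mm in y, go down and grip.

Emit:
arm_command([
  [[0, 0, 0], [0.5, 3, -22], 60],
  [[0, 0, 0], [0, 0, -25], 60],
  [[0, 0, 0], [0, 0, -18], 60],
  [[0, 0, 0], [0, 0, -7], 60],
  [[0, 0, 0], [0, 0, 0], 60],
])

```text
t: 4.5
tool_pos: [0.4837, 0.2785, 0.0774]
tcp_rot: [[0.947, 0.321, 0.0], [0.321, -0.947, 0.0], [0.0, -0.0, -1.0]]
contact_force: [-0.3, -0.2, 0.2]
width: 0.599
```

Emit:
arm_command([
  [[0, 0, 0], [0, 0, 0], 0],
  [[0, 0, 0], [0, 0, 0], 0],
  [[0, 0, 0], [0, 0, 0], 0],
  [[0, 0, 0], [0, 0, 0], 0],
  [[0, 0, 0], [0, 0, 0], 0],
], grip_force=35)

```text
t: 5.0
tool_pos: [0.4835, 0.2786, 0.0772]
tcp_rot: [[0.947, 0.321, 0.0], [0.321, -0.947, 0.0], [0.0, -0.0, -1.0]]
contact_force: [-0.5, -0.9, 0.1]
width: 0.195
```

Emit:
arm_command([
  [[0, 0, 0], [0, 0, 0], 0],
  [[0, 0, 0], [0, 0, 0], 0],
  [[0, 0, 0], [0, 0, 0], 0],
  [[0, 0, 0], [0, 0, 0], 0],
  [[0, 0, 0], [0, 0, 0], 0],
])

```text
t: 5.5
tool_pos: [0.4835, 0.2785, 0.077]
tcp_rot: [[0.947, 0.321, 0.0], [0.321, -0.947, -0.0], [0.0, 0.0, -1.0]]
contact_force: [0.6, -0.5, 3.1]
width: 0.105
```

Emit:
arm_command([
  [[0, 0, 0], [0, 0, 5], 0],
  [[0, 0, 0], [0, 0, 10], 0],
  [[0, 0, 0], [0, 0, 15], 0],
  [[0, 0, 0], [0, 0, 20], 0],
  [[0, 0, 0], [0, 0, 20], 0],
])

```text
t: 6.0
tool_pos: [0.4833, 0.2785, 0.1482]
tcp_rot: [[0.947, 0.321, -0.0], [0.321, -0.947, -0.0], [-0.0, -0.0, -1.0]]
contact_force: [-0.0, -0.0, -2.9]
width: 0.107
```

Emit:
arm_command([
  [[0, 0, 0], [0, 0, 25], 0],
  [[0, 0, 0], [0, 0, 25], 0],
  [[0, 0, 0], [0, 0, 25], 0],
  [[0, 0, 0], [0, 0, 10], 0],
  [[0, 0, 0], [0, 0, 0], 0],
])

```text
t: 6.5
tool_pos: [0.484, 0.2788, 0.2333]
tcp_rot: [[0.947, 0.321, 0.002], [0.321, -0.947, 0.001], [0.003, -0.0, -1.0]]
contact_force: [0.0, -0.6, -2.5]
width: 0.107
```

Emit:
arm_command([
  [[0, 0, -1], [0, -15, 0], 0],
  [[0, 0, -2], [1, -32, 0], 0],
  [[0, 0, -2], [1, -36, 0], 0],
  [[0, 0, -2], [1, -36, 0], 0],
  [[0, 0, -2], [1, -36, 0], 0],
])

```text
t: 7.0
tool_pos: [0.4863, 0.1214, 0.2305]
tcp_rot: [[0.986, 0.167, -0.002], [0.167, -0.986, -0.0], [-0.002, 0.0, -1.0]]
contact_force: [-0.1, 0.4, -2.8]
width: 0.106
```

Emit:
arm_command([
  [[0, 0, -2], [1, -36, 0], 0],
  [[0, 0, -2], [1, -36, 0], 0],
  [[0, 0, -2], [0, -36, 0], 0],
  [[0, 0, -1.5], [0, -31, 0], 0],
  [[0, 0, -0.7], [0, -20, 0], 0],
])

```text
t: 7.5
tool_pos: [0.4881, -0.038, 0.2306]
tcp_rot: [[1.0, 0.023, -0.002], [0.023, -1.0, 0.0], [-0.002, -0.0, -1.0]]
contact_force: [-0.7, 0.3, -2.2]
width: 0.104
```

Emit:
arm_command([
  [[0, 0, 0], [0, 0, -20], 0],
  [[0, 0, 0], [0, 0, -30], 0],
  [[0, 0, 0], [0, 0, -20], 0],
  [[0, 0, 0], [0, 0, 0], 0],
  [[0, 0, 0], [0, 0, 0], 0],
])

```text
t: 8.0
tool_pos: [0.4888, -0.0357, 0.1616]
tcp_rot: [[1.0, 0.026, -0.002], [0.026, -1.0, 0.0], [-0.002, -0.0, -1.0]]
contact_force: [0.9, 0.0, -2.7]
width: 0.106
```

```bash
python3 - <<'E'
from h import *
t=bot.grab_frame("top");s=bot.grab_frame("scene");cv2.imwrite("pics/t1.png",t[:,:,::-1]);cv2.imwrite("pics/s1.png",s[:,:,::-1])
C=np.zeros((480,800,3),np.uint8)
C[:,:400]=cv2.resize(t[120:240,300:400],(400,480),interpolation=cv2.INTER_CUBIC);C[:,400:]=cv2.resize(s[140:260,265:365],(400,480),interpolation=cv2.INTER_CUBIC)
cv2.imwrite("pics/g1.png",C[:,:,::-1]);print(bot.state())
E
```

```text
{'t': 8.1, 'joint_pos': array([-11.14  ,  21.2743,  99.3816,  -0.0022,  59.2909,  77.3507]), 'qd': array([ 0.1305, -0.3798, -0.3094,  0.0524, -0.1151, -0.0759]), 'joint_torque': array([ -0.2039, -68.4212, -30.6095,   0.0359,  -0.0558,  -0.0051]), 'tool_pos': array([ 0.4898, -0.0357,  0.1626]), 'tcp_rot': array([[ 0.9997,  0.0264,  0.0009],
       [ 0.0264, -0.9997, -0.0002],
       [ 0.0009,  0.0002, -1.    ]]), 'contact_force': array([ 0.8898,  0.4328, -2.4387]), 'moment': array([ 0.0777,  0.0674, -0.0046]), 'width': 0.10893968216681489}
```

View pics/g1.png

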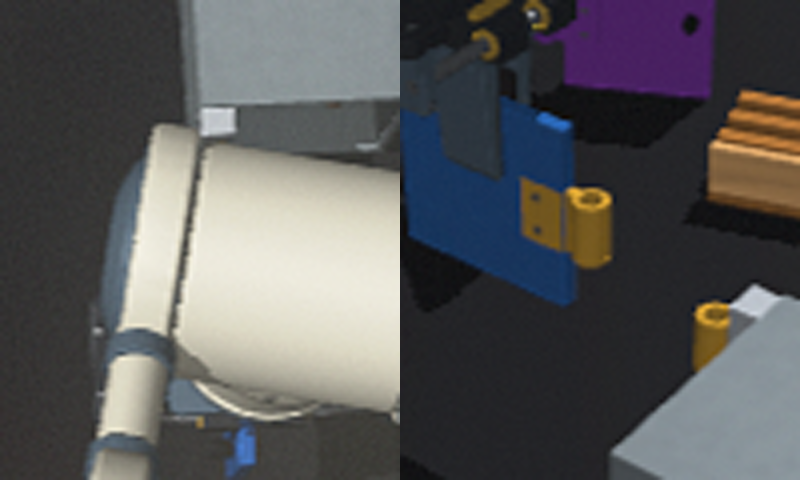

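The scene crop shows the door held upright, with its knuckle top ring at about (591, 199) in the crop. The jamb's upper ring is at (713, 315). The arm hides the knuckles in the top view, so I'll compare with the kinematic prediction in the scene camera.

```bash
python3 - <<'E'
from h import *
st=bot.state();p=st["tool_pos"];R=st["tcp_rot"];print(p,st["t"])
a=np.arctan2(R[1,0],R[0,0]);Rz=np.array([[np.cos(a),-np.sin(a),0],[np.sin(a),np.cos(a),0],[0,0,1]])
w=lambda P:p+Rz@(np.array(P)-[0,0,.069])
k=lambda x,y:np.array([(x-400+.5)/4-.5+265,(y+.5)/4-.5+140])
for n,P,o in [("ring top",(.069,0,.073),k(591,199)),("top hinge corner -y",(.055,-.005,.11),k(572,133)),("bot hinge corner -y",(.055,-.005,0),k(568,305)),("ring bottom near",(.069,-.010,.037),k(590,268))]:
    q=proj("scene",w(P))[0];print(n,"pred",q,"obs",o,"diff",o-q)
J=np.array([.636,-.033,.13]);q=proj("scene",J)[0];o=k(714,315);print("jamb ring",q,o,o-q)
# image jacobian px/mm near the jamb
for e in np.eye(3):print(proj("scene",J+e*.001)[0]-q)
print("det",[(np.round(d["location"],1).tolist(),round(d["conf"],2)) for d in bot.spot_point("scene","door_knuckle")][:4], [(np.round(d["location"],1).tolist(),round(d["conf"],2)) for d in bot.spot_point("scene","jamb_axis")][:4])
print(proj("scene",w((.069,0,.055))),proj("scene",[.636,-.033,.075]))
E
```

```text
[ 0.4898 -0.0357  0.1626] 8.1
ring top pred [312.2167 188.9284] obs [312.375 189.375] diff [0.1583 0.4466]
top hinge corner -y pred [304.9568 172.0541] obs [307.625 172.875] diff [2.6682 0.8209]
bot hinge corner -y pred [305.5966 216.4623] obs [306.625 215.875] diff [ 1.0284 -0.5873]
ring bottom near pred [309.3042 205.7576] obs [312.125 206.625] diff [2.8208 0.8674]
jamb ring [343.1652 217.7235] [343.125 218.375] [-0.0402  0.6515]
[0.4144 0.1921]
[ 0.292  -0.2434]
[ 0.0195 -0.4023]
det [([144.6, 423.1], 0.92), ([145.0, 300.0], 0.85), ([197.9, 311.2], 0.8)] [([238.8, 343.2], 0.83)]
[[312.2402 196.2838]] [[342.1315 239.0486]]
```

Emit:
arm_command([
  [[0, 0, 0], [0, 1, -20], 0],
  [[0, 0, 0], [0, 0, -25], 0],
  [[0, 0, 0], [0, 0, -20], 0],
  [[0, 0, 0], [0, 0, -8], 0],
  [[0, 0, 0], [0, 0, 0], 0],
])

```text
t: 8.7
tool_pos: [0.4893, -0.0344, 0.0887]
tcp_rot: [[1.0, 0.027, -0.001], [0.027, -1.0, 0.0], [-0.001, -0.0, -1.0]]
contact_force: [0.4, -0.6, -2.1]
width: 0.11
```

Emit:
arm_command([
  [[0, 0, 0], [10, 0, 0], 0],
  [[0, 0, 0], [15, 0, 0], 0],
  [[0, 0, 0], [10, 0, 0], 0],
  [[0, 0, 0], [5, 0, 0], 0],
  [[0, 0, 0], [0, 0, 0], 0],
])

```text
t: 9.2
tool_pos: [0.5304, -0.0345, 0.0893]
tcp_rot: [[1.0, 0.027, 0.001], [0.027, -1.0, -0.0], [0.001, 0.0, -1.0]]
contact_force: [0.1, -0.1, -2.6]
width: 0.107
```

```bash
python3 - <<'E'
from h import *
t=bot.grab_frame("top");s=bot.grab_frame("scene");cv2.imwrite("pics/t2.png",t[:,:,::-1]);cv2.imwrite("pics/s2.png",s[:,:,::-1])
C=np.zeros((480,800,3),np.uint8)
C[:,:320]=cv2.resize(t[120:200,320:373],(320,480),interpolation=cv2.INTER_CUBIC);C[:,320:]=cv2.resize(s[185:265,285:365],(480,480),interpolation=cv2.INTER_CUBIC)
cv2.imwrite("pics/g2.png",C[:,:,::-1]);st=bot.state();p=st["tool_pos"];print(st["t"],p,st["contact_force"],st["tcp_rot"])
k=lambda uv:((uv[0]-285+.5)*6-.5+320,(uv[1]-185+.5)*6-.5)
a=np.arctan2(st["tcp_rot"][1,0],st["tcp_rot"][0,0])
print("ring top pred crop",k(proj("scene",p+[.069,.069*a,.004])[0]),"jamb",k(proj("scene",[.636,-.033,.13])[0]))
E
```

```text
9.3 [ 0.5291 -0.0344  0.089 ] [-0.044   0.2995 -2.506 ] [[ 0.9996  0.0267 -0.0004]
 [ 0.0267 -0.9996  0.0001]
 [-0.0004 -0.0001 -1.    ]]
ring top pred crop (np.float64(578.0500311093015), np.float64(241.80971792139832)) jamb (np.float64(671.4912623777781), np.float64(198.84094983652966))
```

View pics/g2.png

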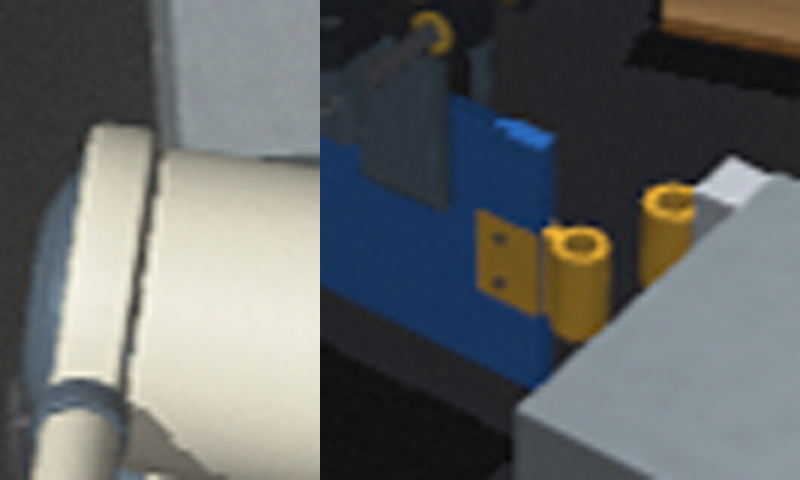

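Door and jamb rings both sit within 0.5 px of the prediction (door observed at crop (581, 243), jamb at (673, 201)). The implied relative correction is about -0.7 mm in y. I'll insert along x slowly.

Emit:
arm_command([
  [[0, 0, 0], [6, -0.9, 0], 0],
  [[0, 0, 0], [6, 0, 0], 0],
  [[0, 0, 0], [5, 0, 0], 0],
  [[0, 0, 0], [3, 0, 0], 0],
  [[0, 0, 0], [0, 0, 0], 0],
])

```text
t: 9.8
tool_pos: [0.5499, -0.0354, 0.0888]
tcp_rot: [[1.0, 0.027, 0.0], [0.027, -1.0, 0.0], [0.0, 0.0, -1.0]]
contact_force: [0.2, -0.5, -2.5]
width: 0.109
```

Emit:
arm_command([
  [[0, 0, 0], [5, 0, 0], 0],
  [[0, 0, 0], [5, 0, 0], 0],
  [[0, 0, 0], [4, 0, 0], 0],
  [[0, 0, 0], [3, 0, 0], 0],
  [[0, 0, 0], [0, 0, 0], 0],
])

```text
t: 10.3
tool_pos: [0.5669, -0.0354, 0.0889]
tcp_rot: [[1.0, 0.027, 0.0], [0.027, -1.0, -0.0], [0.0, 0.0, -1.0]]
contact_force: [0.6, 0.8, -3.4]
width: 0.109
```

Emit:
arm_command([
  [[0, 0, 0], [0.5, 0, 0], 0],
  [[0, 0, 0], [0, 0, 0], 0],
  [[0, 0, 0], [0, 0, 0], 0],
])

```text
t: 10.6
tool_pos: [0.5668, -0.0353, 0.0889]
tcp_rot: [[1.0, 0.027, -0.0], [0.027, -1.0, 0.0], [-0.0, -0.0, -1.0]]
contact_force: [-0.5, -0.4, -1.6]
width: 0.109
```

```bash
python3 - <<'E'
from h import *
t=bot.grab_frame("top");s=bot.grab_frame("scene");cv2.imwrite("pics/t3.png",t[:,:,::-1]);cv2.imwrite("pics/s3.png",s[:,:,::-1])
C=np.zeros((480,800,3),np.uint8)
C[:240,:300]=cv2.resize(t[100:260,300:500],(300,240));C[:,320:]=cv2.resize(s[190:270,295:375],(480,480),interpolation=cv2.INTER_CUBIC)
C[250:480,:300]=cv2.resize(s[170:350,120:355],(300,230))
cv2.imwrite("pics/g3.png",C[:,:,::-1]);st=bot.state();p=st["tool_pos"];print(st["t"],p,st["contact_force"],st["moment"],st["tcp_rot"])
k=lambda uv:np.array(((uv[0]-295+.5)*6-.5+320,(uv[1]-190+.5)*6-.5))
a=np.arctan2(st["tcp_rot"][1,0],st["tcp_rot"][0,0])
w=lambda x,y,z:p+[x-a*y,y+x*a,z-.069]
for P in [(.055,-.005,.11),(.055,.005,.11),(.069,0,.073)]:print("pred",P,k(proj("scene",w(*P))[0]))
E
```

```text
10.7 [ 0.5668 -0.0354  0.0889] [ 0.458  -0.13   -2.4059] [ 0.0629 -0.018  -0.0387] [[ 0.9996  0.0266 -0.0001]
 [ 0.0266 -0.9996 -0.    ]
 [-0.0001  0.     -1.    ]]
pred (0.055, -0.005, 0.11) [566.4072 161.4721]
pred (0.055, 0.005, 0.11) [583.4472 146.7768]
pred (0.069, 0, 0.073) [605.9372 256.6629]
```

View pics/g3.png

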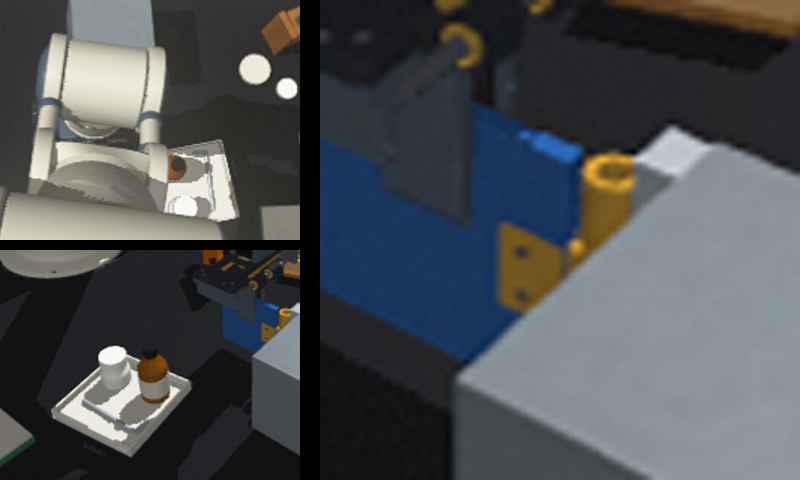

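The knuckle sits in the gap with no contact. The force is only the door's weight, its top corner matches the prediction to about 0.5 px, and the tray items stand as before. I'm handing the job in.

```bash
python3 -c "
from bench import bot
s=bot.state();print(s['t'],s['tool_pos'],s['contact_force'],s['width']);print(bot.close_job())"
```

```text
10.7 [ 0.56683016 -0.03536991  0.08894192] [ 0.4580396  -0.13004217 -2.40588541] 0.10542459882895765
the job is handed in; nothing more can be done
None
```

I lifted the blue door out of its rack, carried it over and slid it in along the cabinet's +x. I handed the job in at 10.7 s with the door still held there, upright and standing straight out.

**Fit:** by the arm's position and the scene camera, the pin holes line up to about 1 mm, against the 4 mm allowed. The door's angle matches my estimate of the cabinet's (1.5°, good to about 0.5°). Its underside is about 20 mm up.

**Contact:** the wrist force was only the door's weight (about 2.4 N down, under 0.5 N sideways), so the door hangs free. No knock showed in the force readings on the way in. The bottle, jar and pin look undisturbed.

**What I could not check:** the arm hid the hinge from the top camera throughout the final approach, and at the end the cabinet hid the door's knuckle from the scene camera. The final alignment therefore rests on the arm's position and on two comparisons just before insertion, which agreed to about 0.3 px (0.8 mm).

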